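Start a timed gel run

ROBOT

A 6-joint arm with a two-finger parallel gripper is mounted at the origin on the work surface. World frame = base frame: x ahead of the robot, y to its left, z up, the work surface at z = 0. Lengths are in m, angles in rad, forces in N, time in s.
With the tool pointing down it reaches from about 0.35 to 0.975 m from the base axis. Payload 4.9 kg.
Tool frame: the origin (TCP) lies at the very end of the fingers, on their centre line; the grasp point (between the pads) lies 19 mm behind it (ctrl.grasp_offset is the distance from the TCP to the grasp point, in m); z points along the fingers, y is the line along which they close (so a half turn about z gives the same grasp; the last joint's range is limited). The gripper opens to 85 mm and grips with 20 to 120 N. Pads are 22 mm wide; open, the fingers measure 114 mm over their backs; the gripper's body (76 mm by 85 mm) begins 54 mm behind the grasp point. The pads swing forward as they close: fully open they stand 13 mm farther back than shut.
Start: joints at [-1.236, 0.053, 1.613, -0, 1.476, -0.119], TCP at [0.274, -0.562, 0.231] pointing down, gripper open.
Joint ranges: [-3.01, 3.01], [-1.01, 2.22], [0.06, 2.58], [-1.02, 4.17], [0.09, 2.62], [-3.14, 3.14]. Speed limits (rad/s): [2.57, 2.57, 3.14, 3.14, 3.14, 3.14].

INTERFACE

Orientations are given as a rotation vector (axis times angle).
In Python, from cell import monitor, camera, camera_info, ctrl gives the robot as it stands.
- The arm moves only by the tool send_rows, never from a script. Its argument "targets" is a list of rows, each a list of 7 numbers: the shift along the tool's x, y, z in units of 30 mm (1.0 is 30 mm), then the turn, a rotation vector about the tool's x, y, z in rad, then the closure, from -1 (fully open) to 1 (shut). In form: [[dx, dy, dz, wx, wy, wz, hand], ...]. A call has 1 to 5 rows; each row shifts and turns the commanded pose from where the row before left it, along the tool's axes as they then stand; what a row does not reach is not made up. A row lasts 1/10 s, in which the tool goes at most 50 mm and 8.59 degrees, less where a joint would pass 70% of its speed; a pose out of reach is approached as far as the arm can. A call is refused whole if a number of a shift passes 1 or a number of a turn 0.15, either way. A call with a gripper value outside its range is refused whole. The fingers move at their own pace and stop on an object; "grip_force" is the grip in N (left out, the last holds). Time passes only in rows, so rows that do not move let the fingers close. It gives the time, the measured TCP pose, the force, the opening and the grip force at its end, in the units of the state.
- monitor.sense(): the state, without advancing time (a new reading comes with each control period).
- camera(name): name is "side" or "top"; returns the picture (420x560x3 uint8, blue, green, red); there is no depth.
- camera_info(name): a dict with "fx", "fy", "cx", "cy" (pixels), "camera_from_world" (4x4, takes a point from world to camera coordinates). Camera axes: x right, y up, looking along -z (the intrinsics and any distortion apply to the point x, -y, -z); pixel columns grow to the right and rows downward; lengths in m; the calibration is good to about 2 mm. A picture is of the moment at which its call begins. camera_info takes no time and is no camera call.
- ctrl.finish_job(): hands the job in; it is judged then, once.
The state is a dict: "time_s": time; "joints": joint angles; "qd": joint speeds; "tau": joint torques, N m; "tcp_pos": TCP position; "tool_rot": TCP orientation; "contact_force": force on the tool from outside, world axes, zero at the start; "wrist_torque": the same for the moment, N m; "gripper_width": finger opening in m; "finger_force": force on a finger pad.
Only numpy, scipy, OpenCV 4.12 (cv2) and the standard library are available. Lean on these libraries where they do the work, as an engineer would, in place of code of your own. Each camera call takes 0.05 s, during which the arm holds its last target. There are 200 camera calls.

TASK

Start a timed gel run with light presses of the fingertips, in this order: push the knob in the middle of the gel tank's lid right down, tap the raised half of the power supply's paddle switch so that it tips over and stays, then press the bench timer's square key and let it come up again. Do not pick up or shift the tank or the timer, leave the round stop key alone and do not disturb the other things on the bench.

Things in the scene. Friction and masses are not known exactly. Their poses are not given: they have to be found in the camera images.
- tank: gel tank, loose, about 1 kg: clear box under a grey moulded lid 138 (x) x 158 (y) mm; origin at the centre of its underside, z up; lid top 120 mm above the origin. In the middle of the lid stands the interlock plunger; near the far corners of the lid stand two thin steel jack posts, 14 mm across and 18 mm tall, 45 mm beyond (+x) and 62 mm either side of the plunger: not to be used.
- plunger_top (a point): centre of the top face of the interlock plunger, a round black knob 30 mm across in the middle of the tank's lid, 35 mm above the lid (155 mm above the bench) when up. It moves with the plunger. z up.
- plunger (a joint): travel of the plunger in m: 0 fully up, 0.016 bottomed, grows as it is pushed straight down; starts between 0 and 0.002. Friction of about 3 N, no spring: it stays where it is left. Past the bottom a rubber buffer under it gives a further 6 mm, taking 4.5 N to begin and 13 N at the end. It counts as down beyond 0.010.
- supply: power supply, fixed to the bench: white flat-topped case 180 (x) x 220 (y) x 80 (z) mm, origin at the centre of its underside, z up. On its top the paddle switch lies on the left half (+y, centre 45 mm from the middle), the round stop key on the right half (30 mm nearer than the middle in x, 60 mm to -y) with a display behind it.
- paddle_raised (a point): point on the upper face of the paddle switch, on the half that is raised at the start, 28 mm to the case's +y side of its pivot (about 105 mm above the bench when off). The paddle is a white see-saw plate 32 (x) x 76 (y) x 8 mm lying along the case's y, its pivot 96 mm above the bench. The point moves with the paddle; when the paddle is on it is about 11 mm lower than when off.
- paddle (a joint): angle of the paddle in rad: 0 off (+y half raised), 0.40 on (+y half down); starts between 0 and 0.04. Friction of about 0.04 N m, no spring: stays where it is left. Its pivot sits on a rubber buffer that gives up to 5 mm straight down when pressed with 6 to 13 N. It counts as on beyond 0.28.
- stopkey (a joint): travel of the stop key, a round key 24 mm across on the supply: 0 up, 0.005 down, sprung. Not to be pressed.
- timer: bench timer, loose, about 0.25 kg: white box 110 (x) x 85 (y) x 35 (z) mm, origin at the centre of its underside, z up; square key on the top at its near (-x) end, display at the far end.
- timerkey_top (a point): centre of the top face of the timer's start key, a grey square key 34 x 34 mm, 50 mm above the bench when up and 28 mm to the -x side of the timer's middle. It moves with the key. z up.
- timerkey (a joint): travel of the start key in m: 0 up, 0.010 bottomed, sprung (about 1 N to begin, 4 N when half down, 8 N at the bottom; it comes back up by itself). It counts as pressed beyond 0.0045.
- beaker: glass beaker 60 mm across, 70 mm tall, beside the timer; origin under its middle. Bystander, not to be disturbed.
- casting: clear open gel casting tray 85 x 70 x 22 mm, beside the timer; origin under its middle. Bystander, not to be disturbed.
- jar: small amber jar 40 mm across, 55 mm tall, beside the tank; origin under its middle. Bystander, not to be disturbed.
- spatula: spatula 160 mm long lying beside the tank; origin under its middle. Bystander, not to be disturbed.
- tipbox: blue tip box 80 x 115 x 55 mm at the back; origin under its middle. Bystander, not to be disturbed.
- buffer: buffer bottle 70 mm across, 150 mm tall, at the back; origin under its middle. Bystander, not to be disturbed.
- flask: conical glass flask 72 mm across, 104 mm tall, in front of the middle station; origin under its middle. Bystander, not to be disturbed.
Things that resemble listed ones, but are neither listed nor needed, are in the scene too. Leave any black or pink look-alike of the timer alone.

How it is judged:
By the outcome, as a careful person would: the job done as asked, in the order asked, and still so for the second after the job is handed in, with the robot touching nothing.
It also fails if it takes over 48 s, if anything falls off the work surface, if the arm or the gripper's body presses on something with over 40 N, if the wrist force passes 120 N, or if a joint passes its speed limit or range.

## Working session

There is one attempt and no reset: what is moved stays moved. The work goes in short steps, Python scripts to look and compute and a tool call to move; the robot and the scene stay as the last step left them, time stands still between calls to the robot, and variables do not carry over. Pictures are saved under pics/ and viewed, at most 10 in all, crops included, and the job is handed in when it is done.

Besides the shell and the picture viewer there is one more tool, called after "Call:" by a JSON object that holds its "api" and its "payload", one argument or row to a line. send_rows: Moves the arm, as the interface text tells. Its arguments: {"type":"object","properties":{"targets":{"type":"array","items":{"type":"array","items":{"type":"number"}}},"grip_force":{"type":"number"}},"required":["targets"]}

```bash
mkdir -p pics; ls; python3 - <<'E'
from cell import monitor,camera,camera_info,ctrl
import cv2,json,numpy as np
for n in("top","side"):
    im=camera(n); cv2.imwrite(f"pics/{n}0.png",im)
    c=camera_info(n); print(n,{k:(np.round(v,4).tolist()) for k,v in c.items()})
s=monitor.sense(); print(s)
E
```

```text
pics
top {'fx': 423.4484, 'fy': 423.4484, 'cx': 283.6525, 'cy': 213.216, 'camera_from_world': [[-0.0209, -0.9998, -0.0076, 0.0074], [0.9959, -0.0215, 0.0879, -0.5729], [-0.0881, -0.0058, 0.9961, -1.1697], [0.0, 0.0, 0.0, 1.0]]}
side {'fx': 492.3673, 'fy': 492.3673, 'cx': 282.7735, 'cy': 212.0806, 'camera_from_world': [[-0.8777, -0.4791, 0.0123, 0.4914], [0.3486, -0.6206, 0.7023, -0.28], [-0.3289, 0.6207, 0.7117, -1.1017], [0.0, 0.0, 0.0, 1.0]]}
{'time_s': 0.1, 'joints': array([-1.23601293e+00,  5.33143560e-02,  1.61415792e+00,  2.65332308e-05,
        1.47599342e+00, -1.19024317e-01]), 'qd': array([ 2.77797047e-04, -1.74943935e-03, -2.89932686e-03,  1.07535100e-03,
       -2.89604645e-05,  1.56745969e-03]), 'tau': array([ 5.91662338e-04, -3.94900811e+01, -3.71363211e+01, -2.16911690e-04,
        3.89507521e-03, -6.92554835e-06]), 'tcp_pos': array([ 0.27380201, -0.56120942,  0.23017064]), 'tool_rot': array([-3.05924971e+00, -7.06314981e-01,  2.75374960e-04]), 'contact_force': array([0.57117072, 0.34208827, 0.59607188]), 'wrist_torque': array([-0.03935306, -0.00159056, -0.0175175 ]), 'finger_force': 0.0, 'gripper_width': 0.0853077298743578}
```

View pics/top0.png

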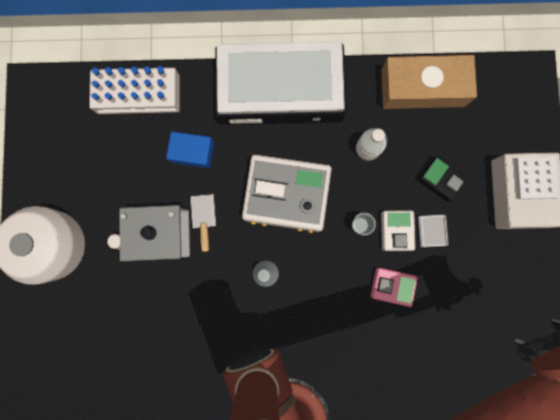

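View pics/side0.png

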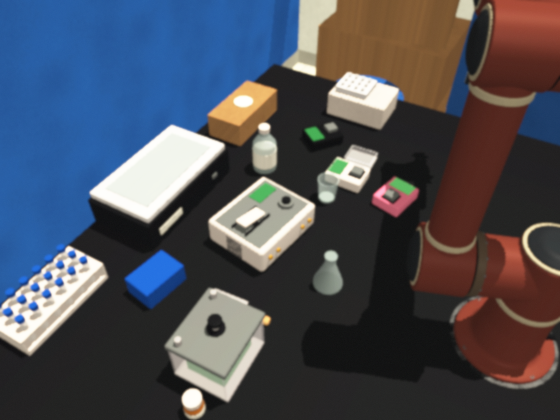

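The top view shows the tank's plunger at about (149,233), the supply's paddle at about (270,189) and its stop key at (307,206).

There are three timer-like things: white (398,230), pink (394,287) and black (443,178). The white one fits: it is a white box with a grey square key at the near end (401,241), between the beaker (363,224) and the casting tray (433,231). I'll confirm this in an enlarged crop.

```bash
python3 - <<'E'
import cv2,numpy as np
t=cv2.imread("pics/top0.png");s=cv2.imread("pics/side0.png")
def crop(im,x,y,w,h,k=5): return cv2.resize(im[y:y+h,x:x+w],(400,300),interpolation=cv2.INTER_CUBIC)
a=np.vstack([np.hstack([crop(t,110,195,80,60),crop(t,240,150,100,75)]),np.hstack([crop(t,345,200,80,60),crop(s,200,170,120,90)])])
cv2.imwrite("pics/c1.png",a)
b=np.vstack([np.hstack([crop(s,160,285,120,90),crop(s,310,145,80,60)]),np.hstack([crop(t,110,195,80,60),crop(s,230,190,60,45)])])
cv2.imwrite("pics/c2.png",b)
E
```

```text
(no output)
```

View pics/c1.png

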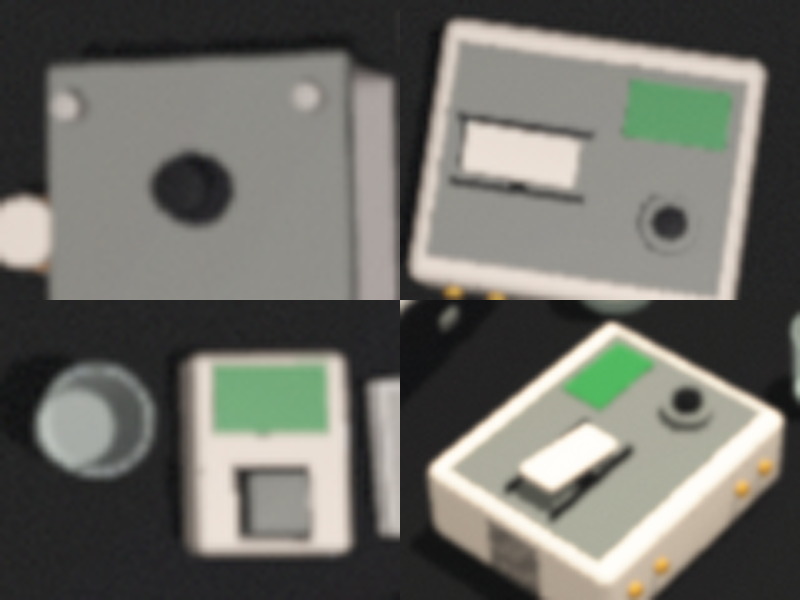

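View pics/c2.png

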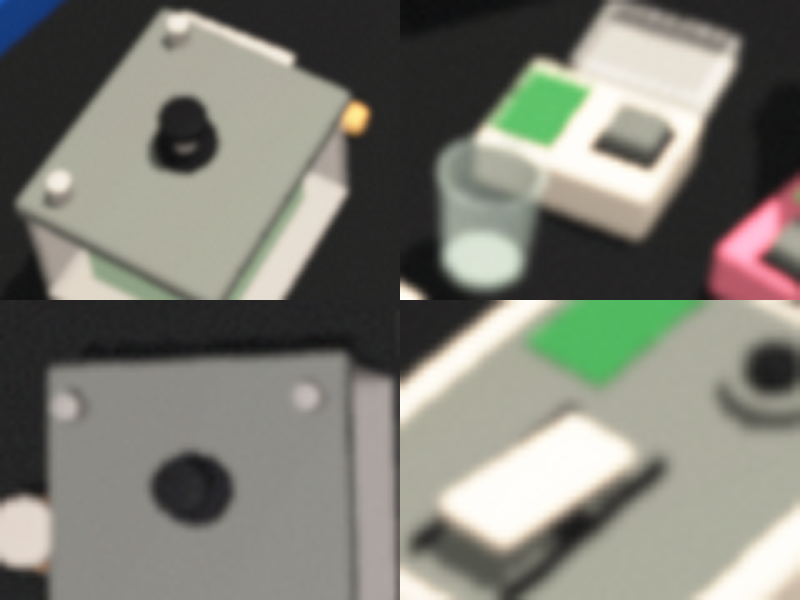

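The crops confirm the white timer: it has a raised grey square key at its near end. They also show the plunger cap, the two posts and the paddle with its left (+y) half raised. Next I'll turn these pixels into positions.

```bash
cat > h.py <<'E'
import numpy as np
from cell import camera_info
def ray(n,u,v):
    c=camera_info(n);M=np.array(c["camera_from_world"]);R,t=M[:3,:3],M[:3,3]
    d=np.array([(u-c["cx"])/c["fx"],-(v-c["cy"])/c["fy"],-1.])
    return -R.T@t,R.T@d
def atz(n,u,v,z):
    o,d=ray(n,u,v);return o+d*(z-o[2])/d[2]
def tri(p,q):
    o,d=ray("top",*p);a,b=ray("side",*q)
    k=np.linalg.lstsq(np.c_[d,-b],a-o,rcond=None)[0]
    x,y=o+k[0]*d,a+k[1]*b;return (x+y)/2,np.linalg.norm(x-y)
def proj(n,P):
    c=camera_info(n);M=np.array(c["camera_from_world"]);p=M[:3,:3]@P+M[:3,3]
    return c["cx"]+c["fx"]*p[0]/-p[2],c["cy"]-c["fy"]*p[1]/-p[2]
E
python3 - <<'E'
from h import *
np.set_printoptions(precision=4,suppress=True)
T=lambda x,y:(110+x/5,195+y/5)
S1=lambda x,y:(160+x*.3,285+y*.3)
P=lambda x,y:(240+(x-400)/4,150+y/4)
S2=lambda x,y:(230+(x-400)*.15,190+(y-300)*.15)
K=lambda x,y:(345+x/5,200+(y-300)/5)
S3=lambda x,y:(310+(x-400)/5,145+y/5)
def both(name,p,q,z): print(name,*tri(p,q),"top",atz("top",*p,z)[:2],"side",atz("side",*q,z)[:2])
both("plunger",T(180,186),S1(185,118),.155)
both("postL",T(66,105),S1(60,181),.138)
both("postR",T(307,97),S1(177,23),.138)
for n,a,b,z in[("FL",(468,122),(575-135,503),.107),]:pass
# top order: far-left, far-right, near-right, near-left ; side: far-left(+x,+y)
tp=[(468,122),(580,138),(575,190),(460,172)]
for i,p in enumerate(tp): print("pad top",i,[atz("top",*P(*p),z)[:2] for z in(.1085,.092)])
sp=[(440,503),(575,412),(638,455),(503,548)]
for i,p in enumerate(sp): print("pad side",i,tri(P(*tp[i]),S2(*p)))
sc=[(450,25),(765,62),(735,300),(410,265)]
for p in sc: print("case",atz("top",*P(*p),.08)[:2])
print("stop",atz("top",*P(668,222),.09))
both("key",K(280,506),S3(640,128),.05)
for p in [(185,352),(347,352),(352,552),(190,552)]: print("timer",atz("top",*K(*p),.035)[:2])
for p in[(213,367),(327,367),(329,430),(214,433)]:print("disp",atz("top",*K(*p),.035)[:2])
E
```

```text
plunger [0.522  0.3448 0.1446] 0.0009791475700499466 top [0.5211 0.3411] side [0.5181 0.35  ]
postL [0.5659 0.4082 0.1324] 0.0016765095820108363 top [0.5647 0.4056] side [0.5641 0.4107]
postR [0.5684 0.2844 0.1325] 0.0039191033358031615 top [0.5661 0.2819] side [0.5677 0.288 ]
pad top 0 [array([0.6539, 0.0634]), array([0.6567, 0.0646])]
pad top 1 [array([ 0.6416, -0.0104]), array([ 0.6442, -0.0103])]
pad top 2 [array([ 0.6071, -0.0063]), array([ 0.6092, -0.0063])]
pad top 3 [array([0.6207, 0.0692]), array([0.623 , 0.0704])]
pad side 0 (array([0.6559, 0.0643, 0.1006]), np.float64(0.0014405926175040651))
pad side 1 (array([ 0.6444, -0.0105,  0.0889]), np.float64(0.0006823313054399996))
pad side 2 (array([ 0.6115, -0.0056,  0.0858]), np.float64(0.0032599372952148912))
pad side 3 (array([0.6237, 0.0707, 0.0991]), np.float64(0.003575406348287059))
case [0.7258 0.0766]
case [ 0.6954 -0.1371]
case [ 0.534 -0.112]
case [0.5623 0.1059]
stop [ 0.5866 -0.0679  0.09  ]
key [ 0.4879 -0.3273  0.0396] 0.0019030999104507607 top [ 0.4868 -0.3249] side [ 0.4852 -0.3151]
timer [ 0.574  -0.2798]
timer [ 0.5721 -0.3702]
timer [ 0.4608 -0.3676]
timer [ 0.4627 -0.278 ]
disp [ 0.5653 -0.2951]
disp [ 0.5639 -0.3586]
disp [ 0.5287 -0.3581]
disp [ 0.5284 -0.2941]
```

Call:
{"api": "send_rows", "payload": {
  "targets": [
    [0,0,0,0,0,0.124,1],
    [0,0,0,0,0,0.124,1],
    [0,0,0,0,0,0.124,1],
    [0,0,0,0,0,0.123,1],
    [0,0,0,0,0,0.123,1]
  ],
  "grip_force": 20
}}

```text
time_s: 0.6
tcp_pos: [0.2739, -0.5614, 0.2305]
tool_rot: [-3.129, 0.265, 0.001]
contact_force: [-0.4, 0.5, -1.1]
gripper_width: 0.0125
finger_force: 0.0
```

Call:
{"api": "send_rows", "payload": {
  "targets": [
    [0.1,-1,0,0,0,0,1],
    [0.1,-1,0,0,0,0,1],
    [0.1,-1,0,0,0,0,1],
    [0.1,-1,0,0,0,0,1],
    [0.1,-1,0,0,0,0,1]
  ]
}}

```text
time_s: 1.1
tcp_pos: [0.3133, -0.4147, 0.2307]
tool_rot: [-3.13, 0.258, 0.001]
contact_force: [0.9, -0.1, 0.3]
gripper_width: 0.0002
finger_force: 0.0
```

Call:
{"api": "send_rows", "payload": {
  "targets": [
    [0.1,-1,0,0,0,0,1],
    [0.1,-1,0,0,0,0,1],
    [0.1,-1,0,0,0,0,1],
    [0.1,-1,0,0,0,0,1],
    [0.1,-1,0,0,0,0,1]
  ]
}}

```text
time_s: 1.6
tcp_pos: [0.3525, -0.2692, 0.2308]
tool_rot: [-3.13, 0.258, 0.001]
contact_force: [0.0, -0.8, 0.7]
gripper_width: 0.0002
finger_force: 0.0
```

Call:
{"api": "send_rows", "payload": {
  "targets": [
    [0.1,-1,0,0,0,0,1],
    [0.1,-1,0,0,0,0,1],
    [0.1,-1,0,0,0,0,1],
    [0.1,-1,0,0,0,0,1],
    [0.1,-1,0,0,0,0,1]
  ]
}}

```text
time_s: 2.1
tcp_pos: [0.3918, -0.1238, 0.2309]
tool_rot: [-3.131, 0.258, 0.001]
contact_force: [0.3, 0.0, 0.5]
gripper_width: -0.0002
finger_force: 0.0
```

Call:
{"api": "send_rows", "payload": {
  "targets": [
    [0.1,-1,0,0,0,0,1],
    [0.1,-1,0,0,0,0,1],
    [0.1,-1,0,0,0,0,1],
    [0.1,-1,0,0,0,0,1],
    [0.1,-1,0,0,0,0,1]
  ]
}}

```text
time_s: 2.6
tcp_pos: [0.4311, 0.0217, 0.2309]
tool_rot: [3.131, -0.258, -0.001]
contact_force: [0.5, -0.2, 0.4]
gripper_width: 0.0
finger_force: 0.0
```

Call:
{"api": "send_rows", "payload": {
  "targets": [
    [0.1,-1,0,0,0,0,1],
    [0.1,-1,0,0,0,0,1],
    [0.1,-1,0,0,0,0,1],
    [0.1,-1,0,0,0,0,1],
    [0.1,-1,0,0,0,0,1]
  ]
}}

```text
time_s: 3.1
tcp_pos: [0.4704, 0.1672, 0.2308]
tool_rot: [3.131, -0.257, -0.001]
contact_force: [0.8, 0.5, 0.0]
gripper_width: 0.0001
finger_force: 0.0
```

Call:
{"api": "send_rows", "payload": {
  "targets": [
    [0.1,-1,0,0,0,0,1],
    [0.1,-1,0,0,0,0,1],
    [0.1,-1,0,0,0,0,1],
    [0,0,0,0,0,0,1]
  ]
}}

```text
time_s: 3.5
tcp_pos: [0.4941, 0.2556, 0.2305]
tool_rot: [-3.131, 0.253, 0.002]
contact_force: [0.5, -0.8, 0.7]
gripper_width: 0.0005
finger_force: 0.0
```

Call:
{"api": "send_rows", "payload": {
  "targets": [
    [0.13,-1,0,0,0,0,1],
    [0.13,-1,0,0,0,0,1],
    [0.12,-1,0,0,0,0,1],
    [0,-0.08,0.7,0,0,0,1],
    [0,0,0.7,0,0,0,1]
  ]
}}

```text
time_s: 4.0
tcp_pos: [0.5209, 0.3428, 0.1892]
tool_rot: [-3.131, 0.256, -0.002]
contact_force: [-0.1, -0.1, -0.1]
gripper_width: -0.0004
finger_force: 0.0
```

```bash
python3 - <<'E'
from cell import camera,monitor
import cv2,numpy as np
a=camera("top")[170:290,90:210];b=camera("side")[240:360,160:280]
cv2.imwrite("pics/p1.png",np.hstack([cv2.resize(i,(400,400),interpolation=cv2.INTER_CUBIC) for i in(a,b)]))
s=monitor.sense();print(s["tcp_pos"],s["contact_force"],s["time_s"])
E
```

```text
[0.5182902  0.34086578 0.18485808] [-0.40415426 -0.73201624  0.45468638] 4.1
```

View pics/p1.png

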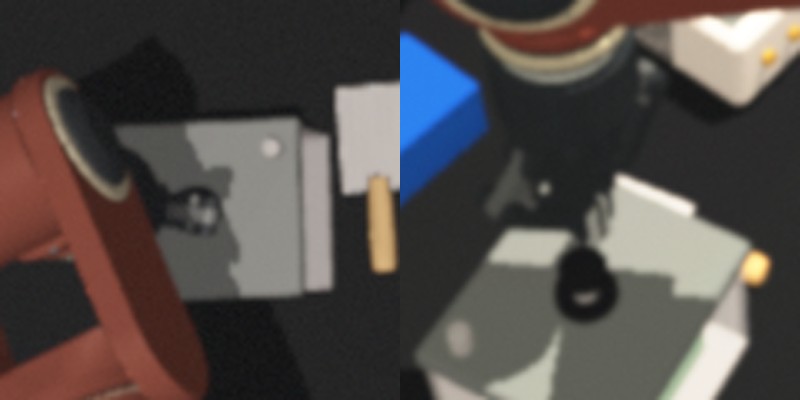

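The shut fingertips are right above the knob: at about (190,210) in the top crop and (590,250) in the side crop. I'll press down in small steps.

Call:
{"api": "send_rows", "payload": {
  "targets": [
    [0.06,-0.14,0.4,0,0,0,1],
    [0,0,0.3,0,0,0,1],
    [0,0,0.1,0,0,0,1],
    [0,0,0.1,0,0,0,1]
  ]
}}

```text
time_s: 4.5
tcp_pos: [0.5231, 0.3463, 0.1624]
tool_rot: [-3.131, 0.258, -0.0]
contact_force: [-0.3, -0.2, 1.0]
gripper_width: 0.0002
finger_force: 0.0
```

Call:
{"api": "send_rows", "payload": {
  "targets": [
    [0,0,0.1,0,0,0,1],
    [0,0,0.1,0,0,0,1],
    [0,0,0,0,0,0,1]
  ]
}}

```text
time_s: 4.8
tcp_pos: [0.5228, 0.3463, 0.156]
tool_rot: [3.131, -0.258, -0.001]
contact_force: [-0.8, 0.1, -0.3]
gripper_width: 0.0003
finger_force: 0.0
```

Call:
{"api": "send_rows", "payload": {
  "targets": [
    [0,0,0.1,0,0,0,1],
    [0,0,0.1,0,0,0,1],
    [0,0,0,0,0,0,1]
  ]
}}

```text
time_s: 5.1
tcp_pos: [0.5232, 0.3465, 0.1504]
tool_rot: [-3.131, 0.258, -0.001]
contact_force: [1.5, 0.3, 0.5]
gripper_width: 0.0001
finger_force: 0.5
```

Call:
{"api": "send_rows", "payload": {
  "targets": [
    [0,0,0.1,0,0,0,1],
    [0,0,0,0,0,0,1]
  ]
}}

```text
time_s: 5.3
tcp_pos: [0.5232, 0.3465, 0.1473]
tool_rot: [-3.131, 0.258, -0.001]
contact_force: [1.3, -0.6, 1.6]
gripper_width: 0.0003
finger_force: 0.7
```

Call:
{"api": "send_rows", "payload": {
  "targets": [
    [0,0,0.1,0,0,0,1],
    [0,0,0,0,0,0,1]
  ]
}}

```text
time_s: 5.5
tcp_pos: [0.5231, 0.3465, 0.1441]
tool_rot: [-3.131, 0.258, -0.001]
contact_force: [1.2, 0.5, 0.3]
gripper_width: 0.0006
finger_force: 0.8
```

Call:
{"api": "send_rows", "payload": {
  "targets": [
    [0,0,0.1,0,0,0,1],
    [0,0,0,0,0,0,1]
  ]
}}

```text
time_s: 5.7
tcp_pos: [0.5231, 0.3464, 0.141]
tool_rot: [-3.131, 0.258, -0.0]
contact_force: [0.9, 0.5, 1.5]
gripper_width: 0.0003
finger_force: 0.8
```

```bash
python3 - <<'E'
from cell import camera,monitor
import cv2,numpy as np
a=camera("top")[190:270,110:190];b=camera("side")[265:345,175:255]
cv2.imwrite("pics/p2.png",np.hstack([cv2.resize(i,(400,400),interpolation=cv2.INTER_CUBIC) for i in(a,b)]))
s=monitor.sense();print(s["tcp_pos"],s["contact_force"],s["wrist_torque"],s["time_s"])
E
```

```text
[0.52289023 0.34633301 0.14092444] [0.56852866 0.90736512 1.85292739] [ 0.05727153 -0.10884146  0.03396723] 5.8
```

View pics/p2.png

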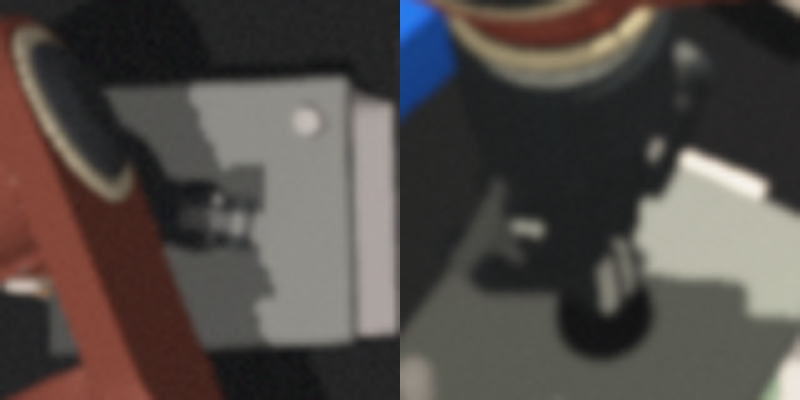

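The fingers sit on the knob, with the black disc directly beneath them at about (605,310). The force is still about 2 N, so I'll continue until the buffer is felt.

Call:
{"api": "send_rows", "payload": {
  "targets": [
    [0,0,0.1,0,0,0,1],
    [0,0,0,0,0,0,1]
  ]
}}

```text
time_s: 6.0
tcp_pos: [0.523, 0.3464, 0.1384]
tool_rot: [3.131, -0.258, -0.0]
contact_force: [-1.0, -1.0, 5.1]
gripper_width: 0.0002
finger_force: 2.5
```

Call:
{"api": "send_rows", "payload": {
  "targets": [
    [0,0,0.05,0,0,0,1],
    [0,0,0,0,0,0,1]
  ]
}}

```text
time_s: 6.2
tcp_pos: [0.523, 0.3464, 0.1375]
tool_rot: [3.131, -0.258, -0.0]
contact_force: [-1.8, -0.8, 7.1]
gripper_width: 0.0001
finger_force: 3.2
```

The plunger is bottomed on its buffer at 7 N. Next I'll lift off and go to the paddle.

Call:
{"api": "send_rows", "payload": {
  "targets": [
    [0,0,-0.3,0,0,0,1],
    [0,0,-0.8,0,0,0,1],
    [0,0,-1,0,0,0,1],
    [0.3,0.5,0,0,0,0,1],
    [0.6,1,0,0,0,0,1]
  ]
}}

```text
time_s: 6.7
tcp_pos: [0.5422, 0.2983, 0.2007]
tool_rot: [-3.13, 0.252, -0.002]
contact_force: [0.8, 0.2, -0.7]
gripper_width: 0.0002
finger_force: 0.0
```

Call:
{"api": "send_rows", "payload": {
  "targets": [
    [0.6,1,0,0,0,0,1],
    [0.6,1,0,0,0,0,1],
    [0.6,1,0,0,0,0,1],
    [0.6,1,0,0,0,0,1],
    [0.6,1,0,0,0,0,1]
  ]
}}

```text
time_s: 7.2
tcp_pos: [0.6062, 0.1328, 0.1984]
tool_rot: [3.13, -0.258, -0.003]
contact_force: [-0.5, 0.7, -0.3]
gripper_width: -0.0002
finger_force: 0.0
```

Call:
{"api": "send_rows", "payload": {
  "targets": [
    [0.6,1,0,0,0,0,1],
    [0.6,1,0,0,0,0,1],
    [0.2,0.35,0.8,0,0,0,1],
    [0,0,0.8,0,0,0,1],
    [0,0,0,0,0,0,1]
  ]
}}

```text
time_s: 7.7
tcp_pos: [0.6331, 0.0572, 0.146]
tool_rot: [3.13, -0.26, -0.016]
contact_force: [-1.3, 0.6, -0.0]
gripper_width: -0.0001
finger_force: 0.0
```

```bash
python3 - <<'E'
from cell import camera,monitor
import cv2,numpy as np
from h import *
t=camera("top");b=camera("side")
cv2.imwrite("pics/p3.png",np.hstack([cv2.resize(t[150:230,235:315],(400,400),interpolation=cv2.INTER_CUBIC),cv2.resize(b[270:390,150:270],(400,400),interpolation=cv2.INTER_CUBIC)]))
s=monitor.sense();print(s["tcp_pos"],s["tool_rot"],s["contact_force"],s["time_s"])
E
```

```text
[0.63553464 0.0581856  0.15063092] [ 3.13081271 -0.25798701 -0.00419041] [0.11391052 0.65041732 0.84228718] 7.8
```

View pics/p3.png

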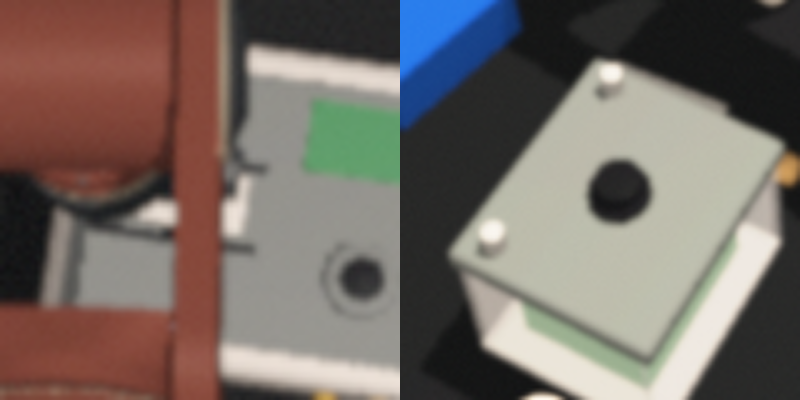

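The side crop shows the plunger down at about (620,190), with the tank unmoved. The fingertips are over the raised half of the paddle, so I'll descend.

Call:
{"api": "send_rows", "payload": {
  "targets": [
    [0,0,0.6,0,0,0,1],
    [0,0,0.5,0,0,0,1],
    [0,0,0.2,0,0,0,1],
    [0,0,0.1,0,0,0,1],
    [0,0,0,0,0,0,1]
  ]
}}

```text
time_s: 8.3
tcp_pos: [0.6361, 0.0586, 0.1092]
tool_rot: [3.131, -0.257, -0.001]
contact_force: [0.3, 0.4, 0.5]
gripper_width: 0.0001
finger_force: 0.0
```

Call:
{"api": "send_rows", "payload": {
  "targets": [
    [0,0,0.1,0,0,0,1],
    [0,0,0.1,0,0,0,1],
    [0,0,0,0,0,0,1]
  ]
}}

```text
time_s: 8.6
tcp_pos: [0.6368, 0.0585, 0.1041]
tool_rot: [-3.131, 0.258, -0.001]
contact_force: [-0.2, -0.0, -0.0]
gripper_width: -0.0002
finger_force: 0.1
```

Call:
{"api": "send_rows", "payload": {
  "targets": [
    [0,0,0.1,0,0,0,1],
    [0,0,0.1,0,0,0,1],
    [0,0,0,0,0,0,1]
  ]
}}

```text
time_s: 8.9
tcp_pos: [0.6367, 0.0587, 0.0978]
tool_rot: [-3.131, 0.257, -0.001]
contact_force: [0.3, 1.4, 2.3]
gripper_width: 0.0003
finger_force: 0.7
```

Call:
{"api": "send_rows", "payload": {
  "targets": [
    [0,0,0.06,0,0,0,1],
    [0,0,0,0,0,0,1]
  ]
}}

```text
time_s: 9.1
tcp_pos: [0.6367, 0.0586, 0.0961]
tool_rot: [-3.131, 0.258, -0.001]
contact_force: [0.9, 1.4, 1.3]
gripper_width: -0.0
finger_force: 1.0
```

Call:
{"api": "send_rows", "payload": {
  "targets": [
    [0,0,0.05,0,0,0,1],
    [0,0,0,0,0,0,1]
  ]
}}

```text
time_s: 9.3
tcp_pos: [0.6368, 0.0586, 0.0954]
tool_rot: [-3.131, 0.258, -0.001]
contact_force: [-1.4, 2.1, 5.9]
gripper_width: -0.0001
finger_force: 3.2
```

The paddle has reached its stop at 6 N. I'll lift, move towards the timer, then check the paddle.

Call:
{"api": "send_rows", "payload": {
  "targets": [
    [0,0,-0.4,0,0,0,1],
    [0,0,-0.9,0,0,0,1],
    [0,0,-1,0,0,0,1],
    [0,0,-0.7,0,0,0,1],
    [-0.2,0.9,0,0,0,0,1]
  ]
}}

```text
time_s: 9.8
tcp_pos: [0.6285, 0.0338, 0.1894]
tool_rot: [-3.131, 0.253, -0.011]
contact_force: [0.1, -0.2, 0.2]
gripper_width: -0.0002
finger_force: 0.0
```

Call:
{"api": "send_rows", "payload": {
  "targets": [
    [-0.2,1,0,0,0,0,1],
    [-0.2,1,0,0,0,0,1],
    [-0.2,1,0,0,0,0,1],
    [-0.2,1,0,0,0,0,1],
    [-0.2,1,0,0,0,0,1]
  ]
}}

```text
time_s: 10.3
tcp_pos: [0.5708, -0.1117, 0.1844]
tool_rot: [3.13, -0.258, -0.002]
contact_force: [-0.1, -0.1, -0.2]
gripper_width: -0.0001
finger_force: 0.0
```

Call:
{"api": "send_rows", "payload": {
  "targets": [
    [-0.2,1,0,0,0,0,1],
    [-0.2,1,0,0,0,0,1],
    [-0.2,1,0,0,0,0,1],
    [-0.2,1,0,0,0,0,1],
    [-0.2,1,0,0,0,0,1]
  ]
}}

```text
time_s: 10.8
tcp_pos: [0.5166, -0.2546, 0.1844]
tool_rot: [3.131, -0.258, -0.002]
contact_force: [0.2, 0.8, 0.2]
gripper_width: 0.0
finger_force: 0.0
```

Call:
{"api": "send_rows", "payload": {
  "targets": [
    [-0.2,1,0,0,0,0,1],
    [-0.2,1,0,0,0,0,1],
    [-0.2,0.5,0,0,0,0,1],
    [0,0,0,0,0,0,1],
    [0,0,0,0,0,0,1]
  ]
}}

```text
time_s: 11.3
tcp_pos: [0.4877, -0.3239, 0.1843]
tool_rot: [-3.13, 0.258, 0.001]
contact_force: [-0.2, -0.4, -0.2]
gripper_width: -0.0002
finger_force: 0.0
```

```bash
python3 - <<'E'
from cell import camera,monitor
import cv2,numpy as np
t=camera("top");b=camera("side")
cv2.imwrite("pics/p4.png",np.hstack([cv2.resize(b[170:270,200:300],(400,400),interpolation=cv2.INTER_CUBIC),cv2.resize(t[150:270,240:360],(400,400),interpolation=cv2.INTER_CUBIC)]))
s=monitor.sense();print(s["tcp_pos"],s["tool_rot"],s["contact_force"],s["time_s"])
E
```

```text
[ 0.4881442  -0.32330326  0.18440688] [-3.13063722e+00  2.55770329e-01  3.75013072e-04] [ 0.03730374  0.26934866 -0.22015154] 11.4
```

View pics/p4.png

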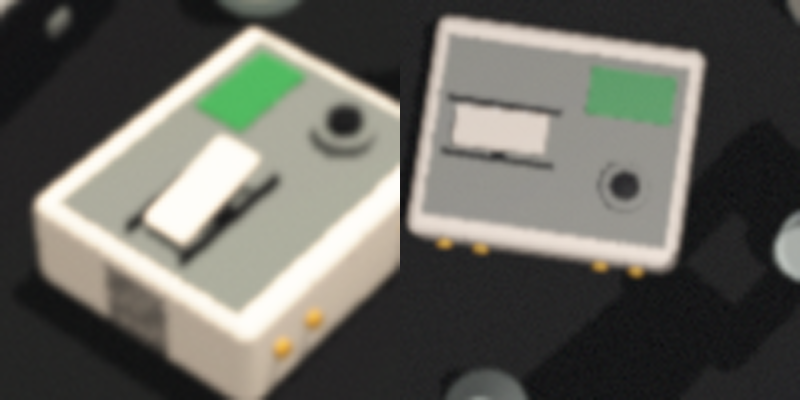

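The paddle has tipped: its left half is down at (170,225) in the side crop, and the stop key is untouched. The last job is the timer key.

Call:
{"api": "send_rows", "payload": {
  "targets": [
    [0,0,0.7,0,0,0,1],
    [0,0,1,0,0,0,1],
    [0,0,1,0,0,0,1],
    [0,0,0.9,0,0,0,1],
    [0,0,0.5,0,0,0,1]
  ]
}}

```text
time_s: 11.9
tcp_pos: [0.4871, -0.3222, 0.0587]
tool_rot: [-3.129, 0.255, 0.005]
contact_force: [-0.1, 0.0, 0.0]
gripper_width: -0.0003
finger_force: 0.0
```

Call:
{"api": "send_rows", "payload": {
  "targets": [
    [0,0,0.1,0,0,0,1],
    [0,0,0,0,0,0,1]
  ]
}}

```text
time_s: 12.1
tcp_pos: [0.4883, -0.3241, 0.0588]
tool_rot: [-3.131, 0.257, -0.0]
contact_force: [0.4, 0.4, -0.4]
gripper_width: -0.0001
finger_force: 0.0
```

Call:
{"api": "send_rows", "payload": {
  "targets": [
    [0,0,0.1,0,0,0,1],
    [0,0,0.1,0,0,0,1],
    [0,0,0,0,0,0,1]
  ]
}}

```text
time_s: 12.4
tcp_pos: [0.4881, -0.3247, 0.0531]
tool_rot: [3.13, -0.258, 0.001]
contact_force: [0.4, 0.0, -0.2]
gripper_width: 0.0002
finger_force: 0.0
```

Call:
{"api": "send_rows", "payload": {
  "targets": [
    [0,0,0.1,0,0,0,1],
    [0,0,0.1,0,0,0,1],
    [0,0,0,0,0,0,1]
  ]
}}

```text
time_s: 12.7
tcp_pos: [0.4883, -0.3248, 0.0469]
tool_rot: [3.13, -0.258, 0.002]
contact_force: [0.3, -0.7, 2.9]
gripper_width: -0.0
finger_force: 1.6
```

Call:
{"api": "send_rows", "payload": {
  "targets": [
    [0,0,0.1,0,0,0,1],
    [0,0,0,0,0,0,1]
  ]
}}

```text
time_s: 12.9
tcp_pos: [0.4883, -0.3249, 0.044]
tool_rot: [3.13, -0.258, 0.002]
contact_force: [1.2, -0.3, 5.6]
gripper_width: 0.0002
finger_force: 2.6
```

Call:
{"api": "send_rows", "payload": {
  "targets": [
    [0,0,0.04,0,0,0,1],
    [0,0,0,0,0,0,1]
  ]
}}

```text
time_s: 13.1
tcp_pos: [0.4883, -0.3249, 0.0431]
tool_rot: [3.13, -0.258, 0.002]
contact_force: [-0.5, 0.2, 5.4]
gripper_width: 0.0001
finger_force: 2.9
```

Call:
{"api": "send_rows", "payload": {
  "targets": [
    [0,0,-0.2,0,0,0,1],
    [0,0,-0.3,0,0,0,1],
    [0,0,-0.8,0,0,0,1],
    [0,0,-1,0,0,0,1],
    [0,0,-1,0,0,0,1]
  ]
}}

```text
time_s: 13.6
tcp_pos: [0.4868, -0.3235, 0.1413]
tool_rot: [-3.129, 0.257, 0.004]
contact_force: [0.4, -0.2, 0.1]
gripper_width: -0.0001
finger_force: 0.0
```

Call:
{"api": "send_rows", "payload": {
  "targets": [
    [0,0,-1,0,0,0,1],
    [0,0,-0.5,0,0,0,1],
    [-0.7,0,0,0,0,0,1],
    [-0.7,0,0,0,0,0,1],
    [0,0,0,0,0,0,1]
  ]
}}

```text
time_s: 14.1
tcp_pos: [0.4444, -0.3166, 0.1851]
tool_rot: [-3.129, 0.259, 0.004]
contact_force: [-0.2, -0.3, -0.8]
gripper_width: 0.0001
finger_force: 0.0
```

```bash
python3 - <<'E'
from cell import camera,monitor
import cv2,numpy as np
t=camera("top");b=camera("side")
cv2.imwrite("pics/p5.png",np.vstack([np.hstack([cv2.resize(b[140:215,300:400],(400,300)),cv2.resize(b[170:270,200:320],(400,300))]),np.hstack([cv2.resize(t,(400,300)),cv2.resize(b,(400,300))])]))
s=monitor.sense();print(s["tcp_pos"],s["contact_force"],s["time_s"])
E
```

```text
[ 0.44606908 -0.31717549  0.18551069] [ 0.71654329 -0.06280791 -1.03935205] 14.2
```

View pics/p5.png

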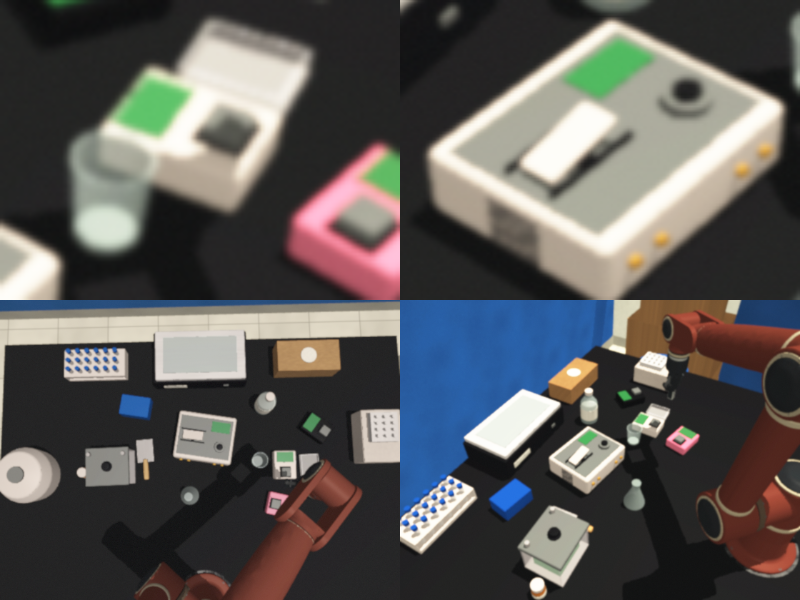

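The timer key is up again at (230,130), partly in the arm's shadow. The paddle is on, the plunger is down and the neighbouring things have not moved.

```bash
python3 -c "
from cell import ctrl;print(ctrl.finish_job())"
```

```text
the job is handed in; nothing more can be done
None
```

I pushed the plunger right down, tipped the paddle on, pressed the timer key and let it come back up, in that order, and handed the job in at about 14 s; the pictures showed nothing else moved.

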